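# Roll a freshly labelled bottle home under the pressing board

### The job

Press down the fresh label of the lying bottle: take the pressing board by its handle, lay its flat rubber sole on top of the bottle and roll the bottle under it along the labelling deck, up the ramp and over the lip, until the bottle is pressed home against the stop. Keep a light, steady pressure on the glass from start to stop, touch the bottle with nothing but the sole, and never press hard. Then leave the bottle lying in its seat and lay the pressing board flat, sole down, back on its cork mat, without disturbing the other things on the bench.

Things in the scene. Friction and masses are not known exactly. Their poses are not given: they have to be found in the camera images.
- deck: fixed plywood deck, 150 mm (x) by 260 mm (y); the bottle is rolled towards its +y. Origin 20 mm below its level running surface (y -150 to +110 mm), whose height over the bench varies. A ramp rises evenly by 4 mm from y = -30 mm to a lip at y = +20 mm; behind the lip the surface drops back to the running level: the seat, in front of the stop. z is up.
- stop: dark wooden stop bar across the far end of the deck, 140 mm (x) by 22 mm (y) by 42 mm tall over the running surface, with its face to the bottle at deck y = +73 mm; origin at the middle of the lower edge of that face. Being lower than the bottle, it lets the pressing board pass over it.
- seat (a point): where the centre of the bottle's body is once the bottle lies in the seat against the stop: deck x = 0, y = +39 mm, 34 mm over the running surface (the seat allows about 3 mm of play in y)
- bottle: closed amber glass bottle lying across the deck: round body 68 mm in diameter, 125 mm long, labelled; neck and black cap along its +x (207 mm in all); 0.6 to 0.9 kg. Origin on its axis, mid-body; y and z turn as it rolls. Starts on the level part, 120 to 140 mm short of the seat; rolls freely, half as far as the board on top moves. Right pressure 4 to 12 N; over 25 N harms it.
- press: pressing board, the flat palm: 220 mm (x) by 90 mm (y), 14 mm thick, rigid wood with a rubber sole underneath; on top, in the middle, a wooden handle block 24 mm (x) by 70 mm (y) by 48 mm tall; 0.22 kg. Origin at the centre of the sole's underside, z up. Take the handle with the fingers closing along x. Symmetrical under a half turn.
- grip (a point): point on the handle of the pressing board, 42 mm over the underside of its sole (28 mm over the board's upper side, 20 mm under the handle's top)
- mat: cork mat, 250 by 130 mm and 4 mm thick, fixed to the bench left or right of the deck, on which the pressing board lies at first and is to lie again; origin at the centre of its underside
- tray: shallow steel tray with bottle stoppers, 230 by 120 by 40 mm tall, fixed, on the other side of the deck; to be left alone
- full_bottle: upright amber bottle, 72 mm across and 220 mm tall, loose bystander; origin under its centre
- jar: jar, 84 mm across and 120 mm tall, loose bystander; origin under its centre
- jigger: small steel measuring cup, 48 mm across and 60 mm tall, loose bystander between deck and robot; origin under its centre
- bowl: steel bowl, 170 mm across and 70 mm tall, loose bystander; origin under its centre
Mind the look-alikes: they are no part of the job. What is shaped like the press but green is not meant.

How it is judged:
By the outcome, as a careful person would: the job done as asked, in the order asked, and still so for the second after the job is handed in, with the robot touching nothing.
It also fails if it takes over 72 s, if anything falls off the work surface, if the arm or the gripper's body presses on something with over 40 N, if the wrist force passes 120 N, or if a joint passes its speed limit or range.

### The arm

A 6-joint arm with a two-finger parallel gripper is mounted at the origin on the work surface. World frame = base frame: x ahead of the robot, y to its left, z up, the work surface at z = 0. Lengths are in m, angles in rad, forces in N, time in s.
With the tool pointing down it reaches from about 0.35 to 0.875 m from the base axis. Payload 4.2 kg.
Tool frame: the origin (TCP) lies midway between the tips of the shut fingers; the grasp point (between the pads) lies 19 mm behind it; z points along the fingers, y is the direction in which the jaws open and shut (so a half turn about z gives the same grasp; the last joint's range is limited). The gripper opens to 85 mm and grips with 20 to 120 N. Pads are 22 mm wide; open, the fingers measure 114 mm over their backs; the gripper's body (76 mm by 85 mm) begins 54 mm behind the grasp point. The pads swing forward as they close: fully open they stand 13 mm farther back than shut.
Start: joints at [1.431, 0.385, 0.008, 0, -1.194, -0.259], TCP at [0.243, 0.576, 0.231] pointing down, gripper open.
Joint ranges: [-3.14, 3.14], [-1.21, 2.06], [-1.07, 1.41], [-3.16, 2.05], [-2.99, -0.16], [-3.1, 3.1]. Speed limits (rad/s): [2.79, 2.79, 3.14, 3.14, 3.14, 3.14].

### API

Orientations are given as a unit quaternion [x, y, z, w].
In Python, from bench import observe, read_camera, camera_model, hand_in, trace, tip_of gives the robot as it stands.
- The arm moves only by the shell command python3 -m pendant 'ROWS'. ROWS is a JSON object of lists of equal length, an entry for each row: "delta_pos": the shift along the tool's x, y, z in cm, a list of three; "delta_rot": the turn, a rotation vector about the tool's x, y, z in rad, a list of three; "jaw": the finger opening in cm, from 0 to 8.54. In form: {"delta_pos": [[tx, ty, tz], ...], "delta_rot": [[ax, ay, az], ...], "jaw": [jaw, ...]}. A call has 1 to 20 rows; each row is the pose to reach, as a shift and turn from the pose commanded when the call began, along the tool's axes at that moment; what a row does not reach only later rows make up. A row lasts 1/12 s, in which the tool goes at most 41.7 mm and 7.16 degrees, less where a joint would pass 70% of its speed; a pose out of reach is approached as far as the arm can. A call with a gripper value outside its range is refused whole. The fingers move at their own pace and stop on an object; the grip force is fixed at half the most. Time passes only in rows, so rows that repeat a pose let the fingers close. It gives the time, the measured TCP pose, the force and the opening at its end, in the units of the state.
- observe(): the state, without advancing time (a new reading comes with each control period).
- read_camera(name): name is "scene" or "top" or "wrist"; returns (picture, depth): 384x512x3 uint8, blue, green, red; 384x512 float32, m along the optical axis (not along the pixel's ray), 0 where there is no reading.
- camera_model(name): a dict with "camera_matrix" (3x3 intrinsics, pixels), "D" ([k1, k2, p1, p2, k3] as OpenCV has them; the pictures are not rectified), "world_to_cam" (4x4, takes a point from world to camera coordinates); the wrist camera has in their place "tool_from_camera" (4x4, takes a point from camera to tool coordinates, whose origin is the TCP and whose axes are the flange's). Camera axes: x right, y down, z forward; pixel columns grow to the right and rows downward; lengths in m; the calibration is good to about 2 mm. A picture is of the moment at which its call begins: read the wrist's pose just before it. camera_model takes no time and is no camera call.
- hand_in(): hands the job in, once; it reports no verdict.
Trained networks look in the newest picture that a camera, given by its name, has taken for a name from the list of things; names that differ only in an ending like _2 or _b are one class to them, and where a whole thing is asked for, a point or a joint stands for the part that bears it (a point fixed in the world has none). Each returns a list of dicts, best first, with "confidence" (0 to 1); they miss things now and then, are a little off and sometimes report something else, mostly with a low value. They report only what shows in the picture. A call takes as long as a camera call. They do not tell look-alikes from the thing itself.
- trace(camera, query): "region" (384x512 bool, what is visible of it) and "extent" ([left, top, right, bottom] in pixels, round what is visible of it).
- tip_of(camera, query): "position" ([column, row] in pixels: a listed point, or the origin of a listed thing).
The state is a dict: "time_s": time; "joint_positions": joint angles; "dq": joint speeds; "tau": joint torques, N m; "tool_pos": TCP position; "tcp_rot": TCP orientation; "force": force on the tool from outside, world axes, zero at the start; "moment": the same for the moment, N m; "width": finger opening in m.
Only numpy, scipy, OpenCV 4.12 (cv2) and the standard library are available. Lean on these libraries where they do the work, as an engineer would, in place of code of your own. Each camera call takes 0.05 s, during which the arm holds its last target.

## Working session

There is one attempt and no reset: what is moved stays moved. The work goes in short steps, Python scripts to look and compute and a shell command to move; the robot and the scene stay as the last step left them, time stands still between calls to the robot, and variables do not carry over. Pictures are saved under pics/ and viewed, and the job is handed in when it is done.

```bash
ls; mkdir -p pics
python3 - <<'E'
from bench import *
import cv2,numpy as np
print(observe())
for n in ("scene","top","wrist"):
    p,d=read_camera(n); cv2.imwrite(f"pics/{n}0.png",p); np.savez(f"{n}0.npz",p=p,d=d)
    m=camera_model(n); print(n,{k:np.round(np.array(v),3).tolist() for k,v in m.items()})
E
```

```text
pics
{'time_s': 0.0, 'joint_positions': array([ 1.43060403e+00,  3.85569750e-01,  6.61717933e-03, -4.93817194e-04,
       -1.19400131e+00, -2.58588181e-01]), 'dq': array([ 5.08501259e-04,  5.75465506e-04,  1.06141653e-03, -1.44395736e-03,
        3.64882376e-04,  6.86636067e-05]), 'tau': array([-2.46787513e-04, -3.92288017e+01,  1.88393247e+01,  4.18604672e+00,
       -4.69003542e-03,  1.33538612e-05]), 'tool_pos': array([0.24244763, 0.57542185, 0.23021101]), 'tcp_rot': array([ 9.80168893e-01, -1.98160857e-01, -1.65263549e-04,  1.09046230e-03]), 'force': array([-0.49975343,  0.59010134, -0.47992462]), 'moment': array([ 0.01435646, -0.02768234,  0.05302084]), 'width': 0.085703418158832}
scene {'camera_matrix': [[439.99, 0.0, 248.826], [0.0, 439.99, 186.285], [0.0, 0.0, 1.0]], 'D': [0.055, 0.0, 0.0, 0.0, 0.0], 'world_to_cam': [[0.518, 0.855, 0.022, -0.257], [0.541, -0.307, -0.783, -0.221], [-0.663, 0.418, -0.621, 1.678], [0.0, 0.0, 0.0, 1.0]]}
top {'camera_matrix': [[377.194, 0.0, 253.555], [0.0, 377.194, 190.745], [0.0, 0.0, 1.0]], 'D': [-0.011, 0.0, 0.0, 0.0, 0.0], 'world_to_cam': [[-0.005, -1.0, -0.004, 0.011], [-0.998, 0.005, -0.065, 0.485], [0.065, 0.004, -0.998, 1.281], [0.0, 0.0, 0.0, 1.0]]}
wrist {'camera_matrix': [[316.545, 0.0, 259.52], [0.0, 316.545, 191.298], [0.0, 0.0, 1.0]], 'D': [-0.06, 0.0, 0.0, 0.0, 0.0], 'tool_from_camera': [[0.002, -0.96, -0.28, 0.071], [1.0, 0.002, 0.0, 0.0], [-0.0, -0.28, 0.96, -0.142], [0.0, 0.0, 0.0, 1.0]]}
```

View pics/scene0.png

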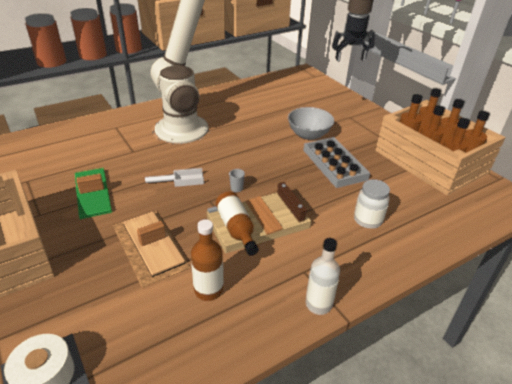

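View pics/top0.png

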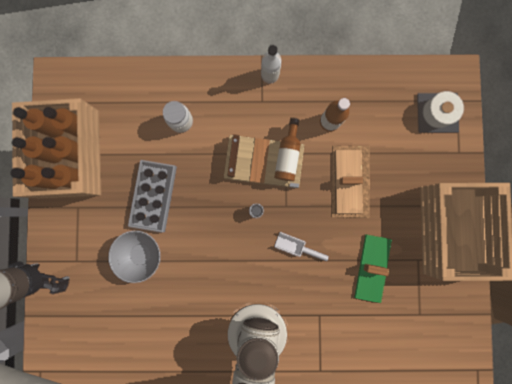

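View pics/wrist0.png

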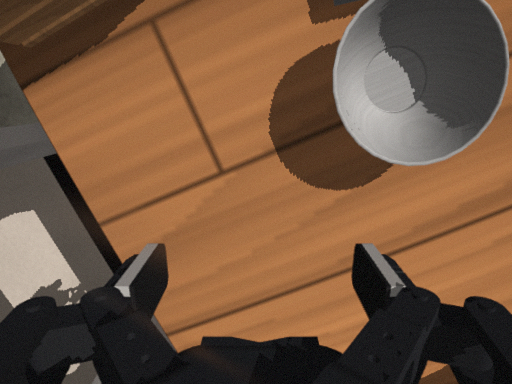

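The scene picture shows the wooden press on its mat at (155,240), with the green look-alike at (93,190). The lying bottle is at (238,220) on the deck, and the stop at (290,200). In the top picture the press is at (350,180), the bottle at (288,155), the stop at (240,158), the full bottle at (335,115) and the jigger at (256,211). The wrist camera sees only the bowl.

```bash
cat > h.py <<'E'
from bench import *
import cv2,numpy as np
from scipy.spatial.transform import Rotation as R
def T_tool():
    s=observe(); T=np.eye(4); T[:3,:3]=R.from_quat(s["tcp_rot"]).as_matrix(); T[:3,3]=s["tool_pos"]; return T
def w_from_c(n,Tt=None):
    m=camera_model(n)
    if n=="wrist": return Tt@np.array(m["tool_from_camera"])
    return np.linalg.inv(np.array(m["world_to_cam"]))
def cloud(n,d,Tt=None):
    m=camera_model(n);K=np.array(m["camera_matrix"]);D=np.array(m["D"])
    v,u=np.mgrid[0:384,0:512]
    uv=cv2.undistortPoints(np.stack([u.ravel(),v.ravel()],1).astype(float)[:,None],K,D)[:,0]
    P=np.c_[uv,np.ones(len(uv))]*d.ravel()[:,None]
    W=w_from_c(n,Tt); P=P@W[:3,:3].T+W[:3,3]
    P[d.ravel()<=0]=np.nan
    return P.reshape(384,512,3)
def ray(n,px,z,Tt=None):
    m=camera_model(n);K=np.array(m["camera_matrix"]);D=np.array(m["D"])
    uv=cv2.undistortPoints(np.array(px,float).reshape(-1,1,2),K,D)[:,0]
    W=w_from_c(n,Tt); d=np.c_[uv,np.ones(len(uv))]@W[:3,:3].T
    t=(z-W[2,3])/d[:,2]; return W[:3,3]+d*t[:,None]
E
python3 - <<'E'
from h import *
P=cloud("top",np.load("top0.npz")["d"])
for q in ("press","bottle","deck","stop","mat","full_bottle","jar","jigger","tray","bowl"):
    for r in trace("top",q)[:3]:
        reg=r["region"]; pts=P[reg]; pts=pts[~np.isnan(pts[:,0])]
        if len(pts)<5: continue
        z=pts[:,2]
        c,s,a=cv2.minAreaRect((pts[:,:2]*1000).astype(np.float32))
        print(q,round(r["confidence"],2),np.round(r["extent"]),"zmed/max",np.round([np.median(z),np.percentile(z,98)],3),"rect",np.round(c),np.round(s),round(a,1))
    if q in("press","bottle","stop","deck"):
        print("   tip",[(np.round(t["position"],1).tolist(),round(t["confidence"],2)) for t in tip_of("top",q)[:3]])
print(observe()["time_s"])
E
```

```text
press 0.83 [353. 230. 391. 302.] zmed/max [0.014 0.063] rect [ 219. -399.] [ 96. 221.] 78.4
   tip [([345.7, 185.4], 0.88), ([372.6, 268.3], 0.7)]
bottle 0.95 [273. 114. 300. 181.] zmed/max [0.089 0.1  ] rect [ 625. -113.] [ 74. 213.] 79.9
bottle 0.21 [332. 145. 373. 216.] zmed/max [0.004 0.017] rect [ 520. -330.] [136. 253.] 89.6
   tip [([287.8, 164.0], 0.6)]
deck 0.59 [225. 133. 305. 190.] zmed/max [0.03  0.073] rect [592. -26.] [271. 159.] 81.7
   tip [([256.7, 160.6], 0.6)]
stop 0.72 [227. 134. 240. 178.] zmed/max [0.071 0.076] rect [612.  78.] [ 28. 159.] 82.6
   tip [([240.1, 159.6], 0.89), ([252.1, 209.7], 0.36)]
mat 0.89 [331. 144. 370. 216.] zmed/max [0.004 0.01 ] rect [ 519. -327.] [134. 250.] 88.5
full_bottle 0.76 [319. 100. 348. 133.] zmed/max [0.144 0.222] rect [ 728. -256.] [70. 70.] 63.3
full_bottle 0.47 [332. 143. 369. 218.] zmed/max [0.004 0.019] rect [ 520. -328.] [138. 252.] 89.7
jar 0.86 [164. 102. 194. 131.] zmed/max [0.118 0.125] rect [731. 262.] [78. 79.] 1.1
jigger 0.7 [249. 203. 266. 220.] zmed/max [0.01  0.064] rect [420.   1.] [44. 50.] 63.1
tray 0.55 [127. 161. 178. 233.] zmed/max [0.009 0.044] rect [472. 363.] [135. 229.] 80.8
bowl 0.9 [108. 231. 159. 282.] zmed/max [0.028 0.072] rect [269. 403.] [162. 165.] 89.2
0.85
```

```bash
python3 -m pendant '{"delta_pos":[[58.3,41,0],[58.3,41,0],[58.3,41,0],[58.3,41,0],[58.3,41,0],[58.3,41,0],[58.3,41,0],[58.3,41,0],[58.3,41,0],[58.3,41,0],[58.3,41,0],[58.3,41,0],[58.3,41,0],[58.3,41,0],[58.3,41,0],[58.3,41,0],[58.3,41,0],[58.3,41,0],[58.3,41,0],[58.3,41,0]],"delta_rot":[[0,0,-0.26],[0,0,-0.26],[0,0,-0.26],[0,0,-0.26],[0,0,-0.26],[0,0,-0.26],[0,0,-0.26],[0,0,-0.26],[0,0,-0.26],[0,0,-0.26],[0,0,-0.26],[0,0,-0.26],[0,0,-0.26],[0,0,-0.26],[0,0,-0.26],[0,0,-0.26],[0,0,-0.26],[0,0,-0.26],[0,0,-0.26],[0,0,-0.26]],"jaw":[8.5,8.5,8.5,8.5,8.5,8.5,8.5,8.5,8.5,8.5,8.5,8.5,8.5,8.5,8.5,8.5,8.5,8.5,8.5,8.5]}'
python3 - <<'E'
from h import *
s=observe();print(s["joint_positions"],s["dq"].max())
T=T_tool();p,d=read_camera("wrist");cv2.imwrite("pics/w1.png",p);np.savez("w1.npz",p=p,d=d,T=T)
P=cloud("wrist",d,T)
for q in ("bottle","deck","stop"):
    for r in trace("wrist",q)[:2]:
        reg=r["region"]; pts=P[reg]; pts=pts[~np.isnan(pts[:,0])]
        z=pts[:,2]
        c,sz,a=cv2.minAreaRect((pts[:,:2]*1000).astype(np.float32))
        print(q,round(r["confidence"],2),np.round(r["extent"]),"z",np.round(np.percentile(z,[2,50,98]),4),"rect",np.round(c,1),np.round(sz),round(a,1))
        np.save(f"w1_{q}.npy",reg) if r is trace else None
E
```

```text
time_s: 2.52
tool_pos: [0.6204, -0.0285, 0.2309]
tcp_rot: [0.998, -0.07, -0.0, -0.0]
force: [-0.1, 0.3, -0.2]
width: 0.0848
[ 2.14178471e-01  3.78821576e-01 -2.09357850e-03 -3.61842057e-04
 -1.19071433e+00  1.21687438e+00] 0.034819701444249354
bottle 0.62 [300.  47. 379. 271.] z [0.0652 0.0887 0.097 ] rect [ 605.2 -114. ] [ 88. 242.] 82.1
deck 0.95 [141. 123. 381. 266.] z [0.0264 0.0291 0.0711] rect [579.4 -25.7] [283. 169.] 81.9
stop 0.96 [144. 133. 184. 266.] z [0.0329 0.0698 0.0721] rect [608.2  82. ] [ 95. 131.] 57.0
```

View pics/w1.png

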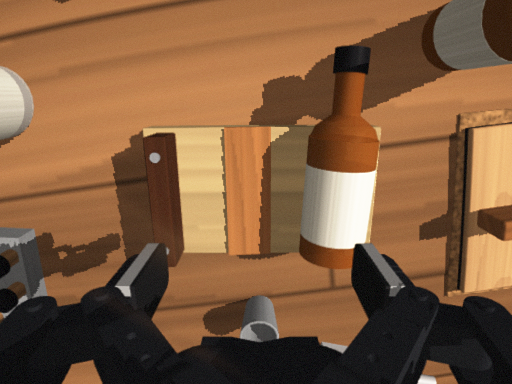

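The wrist picture shows the deck at about (145-380, 128-255), with the stop at (165,200), the ramp at (247,190), the bottle body at (340,200) with its cap at the top, and the press and mat at the right edge. Next I fit the geometry.

Run:
```python
from h import *
from scipy.optimize import least_squares
f=np.load("w1.npz");P=cloud("wrist",f["d"],f["T"]);
# bench height check
for (u,v) in [(220,60),(100,200),(420,200),(420,260)]: print("bench",P[v-3:v+4,u-3:u+4].reshape(-1,3).mean(0).round(4))
# seat level & ramp & near-level
for (u,v) in [(200,160),(200,235),(230,160),(230,230),(247,190),(266,160),(264,230),(285,180),(285,240)]: print("pt",(u,v),P[v-3:v+4,u-3:u+4].reshape(-1,3).mean(0).round(4))
# bottle label pts: cylinder fit
reg=np.zeros((384,512),bool); reg[150:225,306:372]=1
Q=P[reg];Q=Q[Q[:,2]>0.06]
def res(p):
    th,c,z=p; a=np.array([np.cos(th),np.sin(th)]);n=np.array([-a[1],a[0]])
    return np.hypot((Q[:,:2]-[.58,-.11])@n-c,Q[:,2]-z)-.034
for r_ in [0]:
    s=least_squares(res,[-.14,0,.06],loss="soft_l1",f_scale=.002);print("cyl",s.x,np.abs(s.fun).mean(),len(Q))
th,c,z=s.x; n=np.array([-np.sin(th),np.cos(th)]);a=np.array([np.cos(th),np.sin(th)])
print("axis pt",np.array([.58,-.11])+c*n)
# body extents along axis
b=P.reshape(-1,3);m=(np.abs((b[:,:2]-[.58,-.11])@n-c)<.01)&(b[:,2]>.085)
print("x extents along axis",np.percentile((b[m][:,:2]-[.58,-.11])@a,[0,1,50,99,100]))
# stop top
m=(b[:,2]>.066)&(b[:,2]<.076)&(b[:,1]>.02)&(b[:,1]<.12)&(b[:,0]>.5)&(b[:,0]<.69)
q=b[m]; print("stop top z",q[:,2].mean(),len(q)); cen,sz,ang=cv2.minAreaRect((q[:,:2]*1000).astype(np.float32));print(cen,sz,ang)
print(cv2.boxPoints((cen,sz,ang)))
```

```text
bench [ 7.387e-01 -1.100e-03 -6.000e-04]
bench [ 5.990e-01  1.769e-01 -3.000e-04]
bench [ 5.436e-01 -2.221e-01 -3.000e-04]
bench [nan nan nan]
pt (200, 160) [0.6357 0.0354 0.0283]
pt (200, 235) [nan nan nan]
pt (230, 160) [0.6318 0.0021 0.0321]
pt (230, 230) [0.55   0.0157 0.0315]
pt (247, 190) [ 0.5951 -0.0111  0.0306]
pt (266, 160) [ 0.6257 -0.0368  0.0285]
pt (264, 230) [ 0.5435 -0.0235  0.029 ]
pt (285, 180) [ 0.6001 -0.0549  0.0283]
pt (285, 240) [ 0.5271 -0.0465  0.0285]
cyl [-0.18544029  0.00697979  0.06238338] 0.0004738709051643901 4852
axis pt [ 0.58128693 -0.10313988]
x extents along axis [-0.06120408 -0.05908023  0.02008826  0.07718201  0.07944402]
stop top z 0.0702261785903107 2568
(602.3656005859375, 76.04121398925781) (23.228057861328125, 139.84078979492188) 82.3071060180664
[[531.51984   73.89149 ]
 [670.102     55.171944]
 [673.21136   78.19094 ]
 [534.6292    96.910484]]
```

Run:
```python
from h import *
P=cloud("top",np.load("top0.npz")["d"]).reshape(-1,3)
m=(np.abs(P[:,0]-.52)<.12)&(np.abs(P[:,1]+.33)<.1)
q=P[m]
for lo,hi in((.05,.08),(.011,.028)):
    k=q[(q[:,2]>lo)&(q[:,2]<hi)]; c,s,a=cv2.minAreaRect((k[:,:2]*1000).astype(np.float32)); print(len(k),c,s,a,k.mean(0))
print(np.percentile(q[:,2],[1,50,99]))
```

```text
170 (518.2055053710938, -317.0654296875) (68.38397216796875, 24.10013198852539) 89.7411880493164 [ 0.51793833 -0.31606676  0.06451899]
1474 (518.185791015625, -329.90447998046875) (114.55311584472656, 215.03453063964844) 89.89754486083984 [ 0.51673796 -0.31691655  0.0179238 ]
[-0.0049403   0.00547544  0.06682637]
```

```bash
python3 -m pendant '{"delta_pos":[[-6.1,30,0],[-6.1,30,0],[-6.1,30,0],[-6.1,30,0],[-6.1,30,0],[-6.1,30,0],[-6.1,30,0],[-6.1,30,0],[-6.1,30,0],[-6.1,30,0],[-6.1,30,0],[-6.1,30,0],[-6.1,30,0],[-6.1,30,0],[-6.1,30,0]],"delta_rot":[[0,0,1.431],[0,0,1.431],[0,0,1.431],[0,0,1.431],[0,0,1.431],[0,0,1.431],[0,0,1.431],[0,0,1.431],[0,0,1.431],[0,0,1.431],[0,0,1.431],[0,0,1.431],[0,0,1.431],[0,0,1.431],[0,0,1.431]],"jaw":[8.5,8.5,8.5,8.5,8.5,8.5,8.5,8.5,8.5,8.5,8.5,8.5,8.5,8.5,8.5]}'
python3 - <<'E'
from h import *
T=T_tool();p,d=read_camera("wrist");cv2.imwrite("pics/w2.png",p);np.savez("w2.npz",p=p,d=d,T=T)
P=cloud("wrist",d,T).reshape(-1,3)
m=(np.abs(P[:,0]-.52)<.14)&(np.abs(P[:,1]+.33)<.1);q=P[m]
for lo,hi in((.058,.075),(.013,.028)):
    k=q[(q[:,2]>lo)&(q[:,2]<hi)]; c,s,a=cv2.minAreaRect((k[:,:2]*1000).astype(np.float32)); print(len(k),c,s,a,k.mean(0))
print(T.round(4),observe()["joint_positions"])
E
```

```text
time_s: 3.97
tool_pos: [0.519, -0.3162, 0.2316]
tcp_rot: [0.708, -0.706, 0.0, -0.0]
force: [0.7, 0.4, 0.1]
width: 0.0849
1635 (517.48779296875, -319.0600891113281) (69.85590362548828, 23.862642288208008) 89.73251342773438 [ 0.51767793 -0.32064169  0.06498774]
13062 (517.1612548828125, -318.8905944824219) (90.73200225830078, 220.05606079101562) 89.95320892333984 [ 0.51744465 -0.32171491  0.01746092]
[[ 3.500e-03 -1.000e+00  4.000e-04  5.190e-01]
 [-1.000e+00 -3.500e-03 -1.000e-04 -3.162e-01]
 [ 1.000e-04 -4.000e-04 -1.000e+00  2.316e-01]
 [ 0.000e+00  0.000e+00  0.000e+00  1.000e+00]] [-2.81406178e-01  3.55173117e-01 -3.64371846e-02 -2.64607511e-05
 -1.17890666e+00  2.84461217e-01]
```

View pics/w2.png

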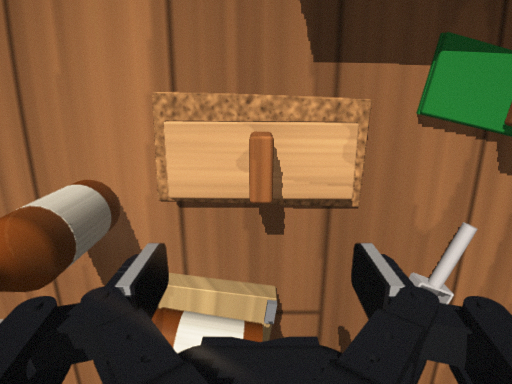

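The picture shows the press centred near (260,165), the green look-alike at the upper right, and nothing in the way of the fingers at x=±57 mm. I'm grasping.

```bash
python3 -m pendant '{"delta_pos":[[0.28,0.16,4],[0.28,0.16,8],[0.28,0.16,12],[0.28,0.16,15],[0.28,0.16,17.5],[0.28,0.16,19],[0.28,0.16,20],[0.28,0.16,20.55],[0.28,0.16,20.55],[0.28,0.16,20.55],[0.28,0.16,20.55],[0.28,0.16,20.55],[0.28,0.16,20.55],[0.28,0.16,20.55],[0.28,0.16,20.55],[0.28,0.16,20.55],[0.28,0.16,20.55]],"delta_rot":[[0,0,0],[0,0,0],[0,0,0],[0,0,0],[0,0,0],[0,0,0],[0,0,0],[0,0,0],[0,0,0],[0,0,0],[0,0,0],[0,0,0],[0,0,0],[0,0,0],[0,0,0],[0,0,0],[0,0,0]],"jaw":[8.5,8.5,8.5,8.5,8.5,8.5,8.5,8.5,8.5,2,2,2,2,2,2,2,2]}'; python3 -c "
from h import *
s=observe();print(s['tool_pos'],s['force'],s['moment'],s['width'])"
```

```text
time_s: 5.43
tool_pos: [0.5179, -0.32, 0.0267]
tcp_rot: [0.708, -0.707, 0.001, -0.0]
force: [0.1, 1.4, 5.5]
width: 0.0233
[ 0.51787841 -0.31995052  0.0266931 ] [0.08342936 1.39663749 5.45880879] [ 0.26023809  0.0042595  -0.03964798] 0.023250410109008687
```

```bash
python3 -m pendant '{"delta_pos":[[0,0,-1],[0,0,-4],[0,0,-8],[0,0,-11],[0,0,-13],[-1,-0.4,-13],[-2.5,-1,-13],[-4,-1.5,-13],[-5.5,-2,-13],[-7,-2.5,-13],[-8.5,-3,-13],[-10,-3.6,-13],[-11.5,-4.2,-13],[-13,-4.7,-13],[-14,-5.1,-13],[-14.94,-5.42,-13],[-14.94,-5.42,-13],[-14.94,-5.42,-13],[-14.94,-5.42,-13],[-14.94,-5.42,-13]],"delta_rot":[[0,0,0],[0,0,0],[0,0,0],[0,0,0],[0,0,0],[0,0,-0.08],[0,0,-0.19],[0,0,-0.3],[0,0,-0.42],[0,0,-0.54],[0,0,-0.66],[0,0,-0.78],[0,0,-0.9],[0,0,-1.02],[0,0,-1.14],[0,0,-1.26],[0,0,-1.34],[0,0,-1.38],[0,0,-1.38],[0,0,-1.38]],"jaw":[2,2,2,2,2,2,2,2,2,2,2,2,2,2,2,2,2,2,2,2]}'
python3 - <<'E'
from h import *
T=T_tool();print(T.round(4))
s=observe();print(s['tool_pos'],s['force'],s['moment'],s['width'],s["joint_positions"])
for n in("wrist","scene","top"):
    p,d=read_camera(n);cv2.imwrite(f"pics/{n}3.png",p);np.savez(f"{n}3.npz",p=p,d=d,T=T)
E
```

```text
time_s: 7.1
tool_pos: [0.5705, -0.1702, 0.1553]
tcp_rot: [0.995, -0.095, -0.001, -0.0]
force: [-0.0, 0.4, -3.1]
width: 0.0234
[[ 9.818e-01 -1.901e-01 -1.600e-03  5.705e-01]
 [-1.901e-01 -9.818e-01  5.000e-04 -1.702e-01]
 [-1.700e-03 -1.000e-04 -1.000e+00  1.553e-01]
 [ 0.000e+00  0.000e+00  0.000e+00  1.000e+00]]
[ 0.57053449 -0.17016899  0.15534058] [-0.04372801  0.38753988 -3.13390648] [ 0.05418876  0.01720721 -0.02850724] 0.023393670386721153 [-1.83448226e-02  3.98646679e-01 -1.72706682e-01 -5.00201141e-04
 -1.00105632e+00  1.39817165e+00]
```

View pics/wrist3.png

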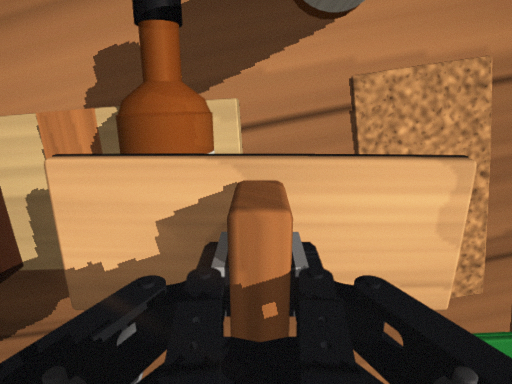

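View pics/scene3.png

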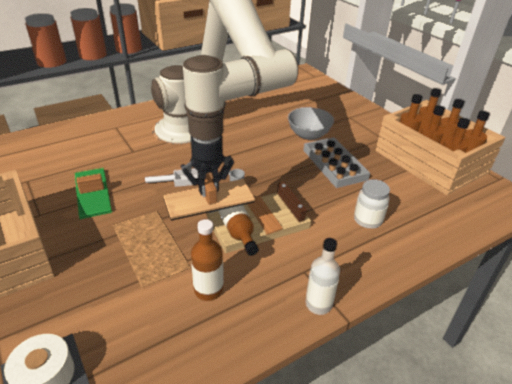

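View pics/top3.png

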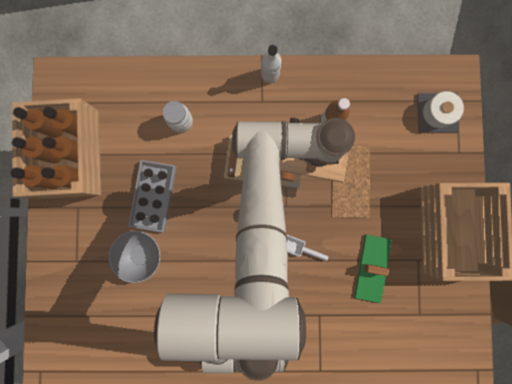

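The board is held level in the gripper. The wrist picture shows the bottle's neck and shoulder beyond the board's edge at (165,120), so I can follow the neck while rolling. Next I check the board's tilt and pose.

```bash
cat > board.py <<'E'
from h import *
def board(d,T,dz=-0.0087):
    P=cloud("wrist",d,T).reshape(-1,3)
    z0=T[2,3]-0.0227+0.014
    L=(P-T[:3,3])@T[:3,:3]   # tool coords
    k=(np.abs(L[:,1])<.13)&(np.abs(L[:,0])<.08)&(np.abs(P[:,2]-z0)<.008)
    Q=L[k]; 
    for _ in range(3):
        A=np.c_[Q[:,:2],np.ones(len(Q))]; c,_r,_,_=np.linalg.lstsq(A,Q[:,2],rcond=None); e=Q[:,2]-A@c; Q=Q[np.abs(e)<.0025]
    print("n",len(Q),"slope tool x,y",c.round(4),"x range",np.percentile(Q[:,0],[.2,99.8]).round(4),"y range",np.percentile(Q[:,1],[.2,99.8]).round(4))
    return c
E
python3 - <<'E'
from board import *
f=np.load("wrist3.npz");board(f["d"],f["T"])
b=cloud("wrist",f["d"],f["T"])
# shoulder/neck axis
Q=b[20:150,100:230].reshape(-1,3);Q=Q[Q[:,2]>.05]; 
for u in range(0,160,10): pass
n=b[60:78,142:180].reshape(-1,3);print("neck",n.mean(0))
E
```

```text
n 43947 slope tool x,y [ 0.004  -0.0007  0.0092] x range [-0.0424  0.0438] y range [-0.1082  0.1089]
neck [nan nan nan]
```

```bash
cat > st.py <<'E'
from h import *
s=observe();T=T_tool();print("t",s["time_s"],"p",(s['tool_pos']*1000).round(2),"F",s['force'].round(2),"M",s['moment'].round(3),"w",round(s['width'],4),"xax",T[:3,0].round(4),"yax",T[:3,1].round(4))
E
python3 -m pendant '{"delta_pos":[[0,0,1],[0,0,2],[0,0,2.8],[0,0,3.3],[0,0,3.3],[0,0,3.3]],"delta_rot":[[0,0,0],[0,0,0],[0,0,0],[0,0,0],[0,0,0],[0,0,0]],"jaw":[2,2,2,2,2,2]}'; python3 st.py; python3 -m pendant '{"delta_pos":[[0,0,0.08],[0,0,0.08]],"delta_rot":[[0,0,0],[0,0,0]],"jaw":[2,2]}'; python3 st.py; python3 -m pendant '{"delta_pos":[[0,0,0.08],[0,0,0.08]],"delta_rot":[[0,0,0],[0,0,0]],"jaw":[2,2]}'; python3 st.py
```

```text
time_s: 7.75
tool_pos: [0.571, -0.1703, 0.1221]
tcp_rot: [0.996, -0.095, -0.001, 0.0]
force: [-0.3, -0.1, -1.5]
width: 0.0232
t 7.75 p [ 571.05 -170.35  122.14] F [-0.27 -0.12 -1.49] M [-0.021  0.002  0.006] w 0.0232 xax [ 0.982  -0.1886 -0.0012] yax [-1.886e-01 -9.820e-01  4.000e-04]
time_s: 7.92
tool_pos: [0.5716, -0.1703, 0.1223]
tcp_rot: [0.996, -0.095, 0.0, 0.0]
force: [0.8, 0.0, -1.8]
width: 0.0234
t 7.9167 p [ 571.57 -170.31  122.34] F [ 0.78  0.05 -1.76] M [0.01  0.024 0.024] w 0.0234 xax [ 9.821e-01 -1.886e-01  8.000e-04] yax [-0.1886 -0.9821 -0.    ]
time_s: 8.08
tool_pos: [0.5714, -0.1703, 0.1215]
tcp_rot: [0.996, -0.095, 0.0, -0.0]
force: [0.2, 0.3, -1.2]
width: 0.0229
t 8.0833 p [ 571.37 -170.28  121.46] F [ 0.24  0.28 -1.15] M [-0.008  0.018  0.038] w 0.0229 xax [ 9.820e-01 -1.887e-01  5.000e-04] yax [-1.887e-01 -9.820e-01 -1.000e-04]
```

```bash
for i in 1 2; do python3 -m pendant '{"delta_pos":[[0,0,0.06],[0,0,0.06]],"delta_rot":[[0,0,0],[0,0,0]],"jaw":[2,2]}' >/dev/null; python3 st.py; done
```

```text
t 8.25 p [ 571.23 -170.27  120.65] F [-0.28 -0.55 -1.93] M [ 0.011  0.025 -0.046] w 0.0232 xax [ 9.820e-01 -1.887e-01  1.000e-04] yax [-0.1887 -0.982  -0.    ]
t 8.4167 p [ 571.18 -170.27  119.95] F [-0.05  0.79 -3.01] M [ 0.024  0.022 -0.027] w 0.0235 xax [ 9.820e-01 -1.887e-01 -1.000e-04] yax [-0.1887 -0.982  -0.    ]
```

```bash
python3 -m pendant '{"delta_pos":[[0,0,0.05],[0,0,0.05]],"delta_rot":[[0,0,0],[0,0,0]],"jaw":[2,2]}' >/dev/null; python3 st.py;python3 -m pendant '{"delta_pos":[[0,0,0.05],[0,0,0.05]],"delta_rot":[[0,0,0],[0,0,0]],"jaw":[2,2]}' >/dev/null; python3 st.py
```

```text
t 8.5833 p [ 571.29 -170.28  119.51] F [-0.4  -0.21 -1.19] M [0.061 0.026 0.039] w 0.023 xax [ 9.821e-01 -1.886e-01  1.000e-04] yax [-0.1886 -0.9821  0.    ]
t 8.75 p [ 571.34 -170.34  119.47] F [-1.09  1.25  0.68] M [0.158 0.226 0.046] w 0.0235 xax [ 9.821e-01 -1.884e-01  4.000e-04] yax [-1.884e-01 -9.821e-01  1.000e-04]
```

```bash
python3 -m pendant '{"delta_pos":[[0,0,0.04],[0,0,0.04]],"delta_rot":[[0,0,0],[0,0,0]],"jaw":[2,2]}' >/dev/null; python3 st.py;python3 -m pendant '{"delta_pos":[[0,0,0.03],[0,0,0.03]],"delta_rot":[[0,0,0],[0,0,0]],"jaw":[2,2]}' >/dev/null; python3 st.py
```

```text
t 8.9167 p [ 571.42 -170.36  119.39] F [-1.39  0.4   3.01] M [0.462 0.492 0.162] w 0.0231 xax [ 9.821e-01 -1.884e-01  7.000e-04] yax [-1.884e-01 -9.821e-01  1.000e-04]
t 9.0833 p [ 571.42 -170.39  119.34] F [-2.19  0.08  5.73] M [0.606 0.672 0.109] w 0.0233 xax [ 9.821e-01 -1.884e-01  9.000e-04] yax [-1.884e-01 -9.821e-01  1.000e-04]
```

```bash
python3 -m pendant '{"delta_pos":[[0,-0.1,0],[-0.01,-0.3,0],[-0.02,-0.5,0],[-0.03,-0.75,0],[-0.03,-1,0],[-0.04,-1.25,0]],"delta_rot":[[0,0,0],[0,0,-0.002],[0,0,-0.004],[0,0,-0.006],[0,0,-0.008],[0,0,-0.01]],"jaw":[2,2,2,2,2,2]}' >/dev/null; python3 st.py
```

```text
t 9.5833 p [ 574.31 -157.92  119.35] F [-0.24  0.07  4.57] M [ 0.455  0.146 -0.099] w 0.0232 xax [ 0.9839 -0.1786  0.0029] yax [-1.786e-01 -9.839e-01 -1.000e-04]
```

```bash
python3 -m pendant '{"delta_pos":[[-0.01,-0.25,0],[-0.02,-0.5,0],[-0.03,-0.75,0],[-0.03,-1,0],[-0.04,-1.25,0],[-0.05,-1.5,0],[-0.06,-1.75,0],[-0.06,-2,0]],"delta_rot":[[0,0,-0.002],[0,0,-0.004],[0,0,-0.006],[0,0,-0.008],[0,0,-0.01],[0,0,-0.012],[0,0,-0.014],[0,0,-0.016]],"jaw":[2,2,2,2,2,2,2,2]}' >/dev/null; python3 st.py
python3 - <<'E'
from board import *
T=T_tool()
for n in("wrist","scene"):
    p,d=read_camera(n);cv2.imwrite(f"pics/{n}4.png",p);np.savez(f"{n}4.npz",p=p,d=d,T=T)
    if n=="wrist": board(d,T)
E
```

```text
t 10.25 p [ 578.42 -138.05  119.42] F [ 3.81 -0.78  4.35] M [ 0.205 -0.862 -0.162] w 0.0231 xax [ 0.9867 -0.1628  0.0053] yax [-1.628e-01 -9.867e-01 -4.000e-04]
n 43944 slope tool x,y [0.0042 0.0012 0.0092] x range [-0.0425  0.0437] y range [-0.1082  0.1089]
```

View pics/wrist4.png

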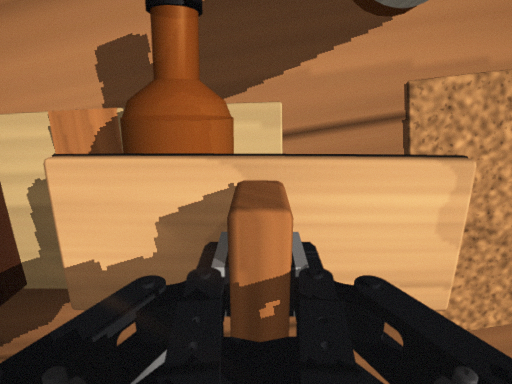

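View pics/scene4.png

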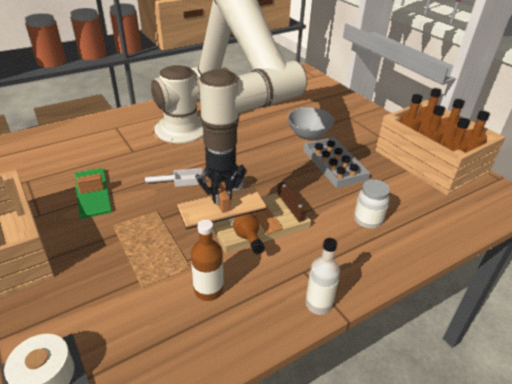

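```bash
cat > yaw.py <<'E'
from h import *
from scipy.optimize import least_squares
# bottle axis from the visible shoulder/neck, amber/black above the board in the wrist view
O=np.array([.591,-.0078]); A=np.array([.991,-.134]);N=np.array([.134,.991])
def axis(f):
    T=f["T"];P=cloud("wrist",f["d"],T);
    Q=P[:152].reshape(-1,3); r=(Q[:,:2]-O); u=r@A; v=r@N
    k=(Q[:,2]>.045)&(Q[:,2]<.105)&(u>.04)&(u<.15)&(v>-.2)&(v<.068); Q=Q[k];u=u[k];v=v[k]
    us=np.arange(u.min()+.003,u.max()-.003,.004); C=[]
    for x in us:
        m=np.abs(u-x)<.003
        if m.sum()<30: continue
        # circle fit, radius free
        s=least_squares(lambda p:np.hypot(v[m]-p[0],Q[m,2]-p[1])-p[2],[np.median(v[m]),.06,.03],loss="soft_l1",f_scale=.001)
        C.append([x,*s.x,m.sum()])
    C=np.array(C); C=C[(np.abs(C[:,2]-.0645)<.008)&(C[:,3]<.04)]
    p=np.polyfit(C[:,0],C[:,1],1)
    print("rel yaw to deck (rad, + = ccw)",-0+np.arctan(p[0]).round(4),"deck y at x=0:",p[1].round(4),"n",len(C)); return C
E
python3 - <<'E'
from yaw import *
for n in("wrist3","wrist4","w1"):
    C=axis(np.load(n+".npz")); print(C[::4].round(4))
E
```

```text
rel yaw to deck (rad, + = ccw) -0.0511 deck y at x=0: -0.0949 n 24
[[ 4.310e-02 -9.770e-02  6.250e-02  3.370e-02  4.610e+02]
 [ 5.910e-02 -9.830e-02  6.230e-02  3.380e-02  8.950e+02]
 [ 7.510e-02 -9.840e-02  6.230e-02  2.940e-02  7.890e+02]
 [ 9.110e-02 -9.980e-02  6.220e-02  1.340e-02  3.610e+02]
 [ 1.071e-01 -1.006e-01  6.270e-02  1.310e-02  3.750e+02]
 [ 1.231e-01 -1.014e-01  6.180e-02  1.380e-02  4.150e+02]]
rel yaw to deck (rad, + = ccw) -0.0516 deck y at x=0: -0.0786 n 21
[[ 4.800e-02 -8.170e-02  6.230e-02  3.380e-02  2.090e+02]
 [ 6.400e-02 -8.220e-02  6.250e-02  3.370e-02  1.286e+03]
 [ 8.000e-02 -8.150e-02  6.240e-02  2.590e-02  9.290e+02]
 [ 9.600e-02 -8.390e-02  6.240e-02  1.330e-02  5.170e+02]
 [ 1.120e-01 -8.440e-02  6.250e-02  1.330e-02  5.450e+02]
 [ 1.280e-01 -8.560e-02  6.230e-02  1.480e-02  6.350e+02]]
rel yaw to deck (rad, + = ccw) -0.0519 deck y at x=0: -0.0949 n 23
[[ 5.560e-02 -9.850e-02  6.190e-02  3.410e-02  8.600e+01]
 [ 7.160e-02 -9.860e-02  6.230e-02  3.090e-02  4.610e+02]
 [ 8.760e-02 -9.860e-02  6.370e-02  1.490e-02  2.350e+02]
 [ 1.036e-01 -1.003e-01  6.220e-02  1.360e-02  2.020e+02]
 [ 1.196e-01 -1.014e-01  6.180e-02  1.380e-02  1.990e+02]
 [ 1.356e-01 -1.019e-01  6.210e-02  1.600e-02  2.480e+02]]
```

The bottle rolls half as far as the board and keeps its yaw of 3° to the deck, so I follow its own rolling direction.

```bash
python3 -m pendant '{"delta_pos":[[0.01,-0.25,0],[0.01,-0.5,0],[0.02,-0.75,0],[0.02,-1,0],[0.03,-1.25,0],[0.03,-1.5,0],[0.04,-1.75,0],[0.04,-2,0],[0.05,-2.25,0],[0.06,-2.5,0]],"delta_rot":[[0,0,0],[0,0,0],[0,0,0],[0,0,0],[0,0,0],[0,0,0],[0,0,0],[0,0,0],[0,0,0],[0,0,0]],"jaw":[2,2,2,2,2,2,2,2,2,2]}' >/dev/null; python3 st.py
```

```text
t 11.1833 p [ 582.97 -113.47  119.41] F [ 3.51 -1.55  5.19] M [ 0.081 -0.758 -0.153] w 0.0234 xax [ 0.9867 -0.1626  0.0049] yax [-1.626e-01 -9.867e-01 -3.000e-04]
```

```bash
python3 -m pendant '{"delta_pos":[[0.02,-0.25,0],[0.03,-0.5,0],[0.05,-0.75,0],[0.06,-1,0],[0.07,-1.25,0],[0.09,-1.5,0],[0.1,-1.75,0],[0.11,-2,0],[0.12,-2.25,0],[0.13,-2.5,0]],"delta_rot":[[0,0,0],[0,0,0],[0,0,0],[0,0,0],[0,0,0],[0,0,0],[0,0,0],[0,0,0],[0,0,0],[0,0,0]],"jaw":[2,2,2,2,2,2,2,2,2,2]}' >/dev/null; python3 st.py
```

```text
t 12.0167 p [587.56 -89.03 119.41] F [ 1.41 -0.37  6.26] M [ 0.157 -0.252 -0.114] w 0.0239 xax [ 0.9867 -0.1624  0.0032] yax [-0.1624 -0.9867  0.    ]
```

```bash
python3 -m pendant '{"delta_pos":[[0.01,-0.25,0],[0.02,-0.5,0],[0.03,-0.75,0],[0.04,-1,-0.01],[0.05,-1.25,-0.01],[0.06,-1.5,-0.01],[0.07,-1.75,-0.01],[0.08,-2,-0.01],[0.09,-2.25,-0.01],[0.1,-2.5,-0.01]],"delta_rot":[[0,0,0],[0,0,0],[0,0,0],[0,0,0],[0,0,0],[0,0,0],[0,0,0],[0,0,0],[0,0,0],[0,0,0]],"jaw":[2,2,2,2,2,2,2,2,2,2]}' >/dev/null; python3 st.py
python3 - <<'E'
from yaw import *
from board import board
T=T_tool();p,d=read_camera("wrist");cv2.imwrite("pics/w5.png",p);np.savez("w5.npz",p=p,d=d,T=T)
board(d,T);axis(np.load("w5.npz"))
E
```

```text
t 12.85 p [592.11 -64.55 119.4 ] F [0.01 0.44 7.46] M [ 0.052  0.013 -0.105] w 0.0234 xax [ 0.9867 -0.1625  0.002 ] yax [-1.625e-01 -9.867e-01  2.000e-04]
n 43954 slope tool x,y [ 0.0046 -0.0001  0.0092] x range [-0.0425  0.0437] y range [-0.1082  0.1089]
rel yaw to deck (rad, + = ccw) -0.0524 deck y at x=0: -0.0411 n 20
```

```bash
python3 -m pendant '{"delta_pos":[[0.01,-0.25,-0.01],[0.01,-0.5,-0.015],[0.02,-0.75,-0.015],[0.02,-1,-0.015],[0.03,-1.25,-0.015],[0.04,-1.5,-0.015],[0.04,-1.7,-0.02]],"delta_rot":[[0,0,0],[0,0,0],[0,0,0],[0,0,0],[0,0,0],[0,0,0],[0,0,0]],"jaw":[2,2,2,2,2,2,2]}' >/dev/null; python3 st.py
```

```text
t 13.4833 p [595.16 -47.81 119.44] F [ 0.05 -0.1   5.74] M [-0.09  -0.114 -0.06 ] w 0.0236 xax [ 0.9867 -0.1624  0.0018] yax [-1.624e-01 -9.867e-01  3.000e-04]
```

```bash
python3 -m pendant '{"delta_pos":[[0.01,-0.2,-0.005],[0.01,-0.4,-0.012],[0.02,-0.6,-0.018],[0.02,-0.8,-0.025],[0.03,-1.0,-0.032],[0.03,-1.2,-0.04]],"delta_rot":[[0,0,0],[0,0,0],[0,0,0],[0,0,0],[0,0,0],[0,0,0]],"jaw":[2,2,2,2,2,2]}' >/dev/null; python3 st.py
```

```text
t 13.9833 p [597.57 -36.19 119.68] F [ 0.93 -0.26  4.67] M [-0.3   -0.228  0.03 ] w 0.0232 xax [ 0.9868 -0.162   0.0019] yax [-1.620e-01 -9.868e-01  6.000e-04]
```

```bash
python3 -m pendant '{"delta_pos":[[0.01,-0.2,-0.007],[0.01,-0.4,-0.014],[0.02,-0.6,-0.022],[0.02,-0.8,-0.03],[0.03,-1.0,-0.038],[0.03,-1.2,-0.046],[0.04,-1.4,-0.054],[0.04,-1.6,-0.062]],"delta_rot":[[0,0,0],[0,0,0],[0,0,0],[0,0,0],[0,0,0],[0,0,0],[0,0,0],[0,0,0]],"jaw":[2,2,2,2,2,2,2,2]}' >/dev/null; python3 st.py
```

```text
t 14.65 p [600.42 -20.56 120.26] F [ 1.89 -0.99  5.3 ] M [-0.32  -0.168  0.036] w 0.0233 xax [ 0.9868 -0.1619  0.0015] yax [-1.619e-01 -9.868e-01  8.000e-04]
```

```bash
python3 -m pendant '{"delta_pos":[[0.01,-0.2,-0.008],[0.02,-0.4,-0.016],[0.02,-0.6,-0.024],[0.03,-0.8,-0.032],[0.03,-1.0,-0.04],[0.04,-1.2,-0.048],[0.05,-1.4,-0.056],[0.05,-1.6,-0.064],[0.06,-1.8,-0.072],[0.07,-2.0,-0.08]],"delta_rot":[[0,0,0],[0,0,0],[0,0,0],[0,0,0],[0,0,0],[0,0,0],[0,0,0],[0,0,0],[0,0,0],[0,0,0]],"jaw":[2,2,2,2,2,2,2,2,2,2]}' >/dev/null; python3 st.py
python3 - <<'E'
from yaw import *
from board import board
T=T_tool();p,d=read_camera("wrist");cv2.imwrite("pics/w6.png",p);np.savez("w6.npz",p=p,d=d,T=T)
board(d,T);print(axis(np.load("w6.npz"))[::4].round(4))
E
```

```text
t 15.4833 p [604.02  -0.99 121.  ] F [ 1.7  -0.58  6.31] M [-0.35   0.01   0.014] w 0.0233 xax [ 9.868e-01 -1.619e-01  7.000e-04] yax [-0.1619 -0.9868  0.0011]
n 43857 slope tool x,y [ 0.0055 -0.0016  0.0092] x range [-0.0425  0.0437] y range [-0.108  0.109]
rel yaw to deck (rad, + = ccw) -0.0518 deck y at x=0: -0.0087 n 20
[[ 5.550e-02 -1.230e-02  6.350e-02  3.410e-02  6.460e+02]
 [ 7.150e-02 -1.220e-02  6.380e-02  3.280e-02  1.279e+03]
 [ 8.750e-02 -1.200e-02  6.410e-02  2.070e-02  7.350e+02]
 [ 1.035e-01 -1.420e-02  6.380e-02  1.320e-02  5.060e+02]
 [ 1.195e-01 -1.500e-02  6.350e-02  1.330e-02  5.320e+02]]
```

```bash
python3 -m pendant '{"delta_pos":[[0.01,-0.2,-0.01],[0.02,-0.4,-0.02],[0.02,-0.6,-0.028],[0.03,-0.8,-0.037],[0.03,-1.0,-0.046],[0.04,-1.2,-0.055],[0.05,-1.4,-0.063],[0.05,-1.6,-0.071],[0.06,-1.8,-0.079],[0.07,-2.0,-0.088]],"delta_rot":[[0,0,0],[0,0,0],[0,0,0],[0,0,0],[0,0,0],[0,0,0],[0,0,0],[0,0,0],[0,0,0],[0,0,0]],"jaw":[2,2,2,2,2,2,2,2,2,2]}' >/dev/null; python3 st.py
```

```text
t 16.3667 p [607.65  18.54 121.75] F [-0.06 -0.64  6.34] M [-0.483  0.129 -0.016] w 0.0236 xax [ 0.9868 -0.162  -0.    ] yax [-0.162  -0.9868  0.0014]
```

```bash
python3 -m pendant '{"delta_pos":[[0,-0.2,-0.01],[0.01,-0.4,-0.02],[0.01,-0.6,-0.028],[0.02,-0.8,-0.037],[0.02,-1.0,-0.046],[0.02,-1.2,-0.055],[0.03,-1.4,-0.063],[0.03,-1.6,-0.071],[0.04,-1.8,-0.079],[0.04,-2.0,-0.088],[0.05,-2.2,-0.096],[0.05,-2.4,-0.104]],"delta_rot":[[0,0,0],[0,0,0],[0,0,0],[0,0,0],[0,0,0],[0,0,0],[0,0,0],[0,0,0],[0,0,0],[0,0,0],[0,0,0],[0,0,0]],"jaw":[2,2,2,2,2,2,2,2,2,2,2,2]}' >/dev/null; python3 st.py
python3 - <<'E'
from yaw import *
from board import board
T=T_tool();p,d=read_camera("wrist");cv2.imwrite("pics/w7.png",p);np.savez("w7.npz",p=p,d=d,T=T)
board(d,T);print(axis(np.load("w7.npz"))[::5].round(4))
E
```

```text
t 17.3667 p [611.91  42.1  122.64] F [ 0.37 -0.77  5.82] M [-0.482  0.082 -0.028] w 0.0235 xax [ 9.868e-01 -1.619e-01 -4.000e-04] yax [-0.1619 -0.9868  0.0017]
n 43898 slope tool x,y [ 0.0052 -0.0023  0.0092] x range [-0.0425  0.0437] y range [-0.1081  0.109 ]
rel yaw to deck (rad, + = ccw) -0.0508 deck y at x=0: 0.0131 n 20
[[5.680e-02 9.700e-03 6.530e-02 3.390e-02 6.100e+02]
 [7.680e-02 9.200e-03 6.530e-02 3.110e-02 1.190e+03]
 [9.680e-02 7.900e-03 6.560e-02 1.320e-02 4.970e+02]
 [1.168e-01 7.200e-03 6.540e-02 1.330e-02 5.430e+02]]
```

View pics/w7.png

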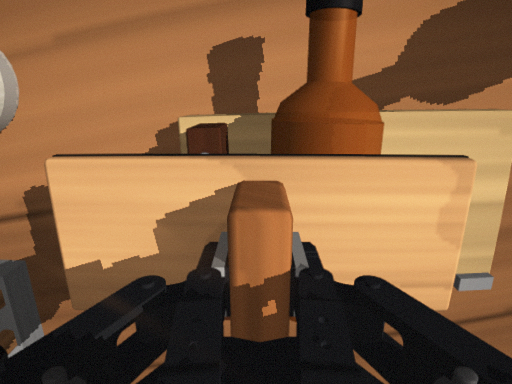

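```bash
python3 -m pendant '{"delta_pos":[[0.01,-0.2,-0.008],[0.01,-0.4,-0.016],[0.02,-0.6,-0.024],[0.02,-0.8,-0.031],[0.02,-1.0,-0.035],[0.03,-1.2,-0.039],[0.03,-1.4,-0.041]],"delta_rot":[[0,0,0],[0,0,0],[0,0,0],[0,0,0],[0,0,0],[0,0,0],[0,0,0]],"jaw":[2,2,2,2,2,2,2]}' >/dev/null; python3 st.py
```

```text
t 18.0 p [614.31  55.83 123.06] F [-0.18 -0.28  5.17] M [-0.513  0.243  0.002] w 0.0237 xax [ 9.868e-01 -1.620e-01 -8.000e-04] yax [-0.162  -0.9868  0.0018]
```

```bash
python3 -m pendant '{"delta_pos":[[0,-0.2,0],[0.01,-0.4,0.004],[0.01,-0.6,0.011],[0.02,-0.8,0.021]],"delta_rot":[[0,0,0],[0,0,0],[0,0,0],[0,0,0]],"jaw":[2,2,2,2]}' >/dev/null; python3 st.py
```

```text
t 18.3333 p [615.57  63.82 123.03] F [-2.19  0.66  6.75] M [-0.412  0.537 -0.073] w 0.0232 xax [ 0.9868 -0.1621 -0.001 ] yax [-0.1621 -0.9868  0.0018]
```

```bash
python3 - <<'E'
from yaw import *
from board import board
T=T_tool();p,d=read_camera("wrist");cv2.imwrite("pics/w8.png",p);np.savez("w8.npz",p=p,d=d,T=T)
board(d,T);print(axis(np.load("w8.npz"))[::4].round(4))
E
python3 st.py
```

```text
n 43969 slope tool x,y [ 0.0029 -0.0029  0.0092] x range [-0.0426  0.0438] y range [-0.108   0.1091]
rel yaw to deck (rad, + = ccw) -0.0504 deck y at x=0: 0.024 n 21
[[5.710e-02 2.060e-02 6.620e-02 3.380e-02 5.750e+02]
 [7.310e-02 2.070e-02 6.620e-02 3.270e-02 1.302e+03]
 [8.910e-02 2.030e-02 6.620e-02 2.070e-02 7.530e+02]
 [1.051e-01 1.860e-02 6.610e-02 1.340e-02 5.300e+02]
 [1.211e-01 1.790e-02 6.660e-02 1.300e-02 5.530e+02]
 [1.371e-01 1.710e-02 6.590e-02 1.610e-02 3.080e+02]]
t 18.3833 p [615.66  64.17 123.04] F [-1.5   0.53  7.29] M [-0.283  0.515 -0.094] w 0.0234 xax [ 9.868e-01 -1.619e-01 -9.000e-04] yax [-0.1619 -0.9868  0.0015]
```

```bash
python3 -m pendant '{"delta_pos":[[0,-0.2,-0.004],[0.01,-0.4,0],[0.01,-0.6,0.011],[0.02,-0.8,0.026]],"delta_rot":[[0,0,0],[0,0,0],[0,0,0],[0,0,0]],"jaw":[2,2,2,2]}' >/dev/null; python3 st.py
```

```text
t 18.7167 p [616.91  71.93 122.65] F [-2.08  0.43  6.27] M [-0.103  0.591 -0.11 ] w 0.0236 xax [ 0.9867 -0.1623 -0.0013] yax [-0.1623 -0.9867  0.0014]
```

```bash
python3 -m pendant '{"delta_pos":[[0,-0.1,0.005],[0,-0.2,0.013],[0.01,-0.3,0.023],[0.01,-0.4,0.034]],"delta_rot":[[0,0,0],[0,0,0],[0,0,0],[0,0,0]],"jaw":[2,2,2,2]}' >/dev/null; python3 st.py
```

```text
t 19.05 p [617.58  76.03 122.28] F [-2.21  2.33  6.67] M [ 0.005  0.614 -0.143] w 0.0239 xax [ 0.9867 -0.1623 -0.0014] yax [-0.1623 -0.9867  0.0012]
```

```bash
python3 -m pendant '{"delta_pos":[[0,-0.1,0.005],[0,-0.2,0.014],[0.01,-0.3,0.028],[0.01,-0.4,0.042]],"delta_rot":[[0,0,0],[0,0,0],[0,0,0],[0,0,0]],"jaw":[2,2,2,2]}' >/dev/null; python3 st.py
```

```text
t 19.3833 p [618.28  80.09 121.82] F [-3.59  2.81  6.86] M [ 0.122  0.675 -0.053] w 0.0236 xax [ 0.9867 -0.1624 -0.0015] yax [-0.1624 -0.9867  0.001 ]
```

```bash
python3 - <<'E'
from yaw import *
T=T_tool();p,d=read_camera("wrist");cv2.imwrite("pics/w9.png",p);np.savez("w9.npz",p=p,d=d,T=T)
print(axis(np.load("w9.npz"))[::4].round(4))
E
python3 st.py
```

```text
rel yaw to deck (rad, + = ccw) -0.0483 deck y at x=0: 0.032 n 21
[[5.670e-02 2.870e-02 6.470e-02 3.410e-02 4.340e+02]
 [7.270e-02 2.870e-02 6.530e-02 3.280e-02 1.302e+03]
 [8.870e-02 2.880e-02 6.580e-02 2.090e-02 7.940e+02]
 [1.047e-01 2.680e-02 6.540e-02 1.330e-02 5.210e+02]
 [1.207e-01 2.600e-02 6.520e-02 1.360e-02 5.620e+02]
 [1.367e-01 2.540e-02 6.560e-02 1.570e-02 3.990e+02]]
t 19.4333 p [618.3   80.28 121.81] F [-4.27  2.83  6.46] M [ 0.188  0.665 -0.142] w 0.0233 xax [ 0.9868 -0.1622 -0.0015] yax [-1.622e-01 -9.868e-01  9.000e-04]
```

```bash
python3 -m pendant '{"delta_pos":[[-0.02,-0.1,0.006],[-0.04,-0.2,0.022],[-0.06,-0.3,0.039],[-0.08,-0.4,0.057]],"delta_rot":[[0,0,0],[0,0,0],[0,0,0],[0,0,0]],"jaw":[2,2,2,2]}' >/dev/null; python3 st.py
```

```text
t 19.7667 p [618.62  84.39 121.22] F [-2.26  2.29  5.88] M [0.196 0.276 0.019] w 0.023 xax [ 9.868e-01 -1.620e-01 -4.000e-04] yax [-1.620e-01 -9.868e-01  4.000e-04]
```

```bash
python3 -m pendant '{"delta_pos":[[-0.01,-0.1,0.018],[-0.02,-0.2,0.038],[-0.03,-0.3,0.058],[-0.04,-0.4,0.08]],"delta_rot":[[0,0,0],[0,0,0],[0,0,0],[0,0,0]],"jaw":[2,2,2,2]}' >/dev/null; python3 st.py
```

```text
t 20.1 p [619.19  88.62 120.48] F [-0.98  3.08  5.89] M [0.354 0.121 0.038] w 0.0232 xax [ 9.868e-01 -1.617e-01  3.000e-04] yax [-0.1617 -0.9868 -0.    ]
```

```bash
python3 -m pendant '{"delta_pos":[[0,-0.1,0.018],[0,-0.2,0.04],[0,-0.2,0.04]],"delta_rot":[[0,0,0],[0,0,0],[0,0,0]],"jaw":[2,2,2]}' >/dev/null; python3 st.py
python3 - <<'E'
from yaw import *
T=T_tool();p,d=read_camera("wrist");cv2.imwrite("pics/w10.png",p);np.savez("w10.npz",p=p,d=d,T=T)
print(axis(np.load("w10.npz"))[::4].round(4))
E
python3 st.py
```

```text
t 20.35 p [619.73  90.67 120.08] F [-0.38  2.75  5.27] M [0.405 0.075 0.063] w 0.0234 xax [ 9.869e-01 -1.616e-01  7.000e-04] yax [-1.616e-01 -9.869e-01 -2.000e-04]
rel yaw to deck (rad, + = ccw) -0.045 deck y at x=0: 0.0369 n 21
[[5.660e-02 3.370e-02 6.310e-02 3.400e-02 4.280e+02]
 [7.260e-02 3.380e-02 6.360e-02 3.290e-02 1.311e+03]
 [8.860e-02 3.370e-02 6.370e-02 2.150e-02 7.920e+02]
 [1.046e-01 3.200e-02 6.410e-02 1.310e-02 5.160e+02]
 [1.206e-01 3.130e-02 6.400e-02 1.330e-02 5.590e+02]
 [1.366e-01 3.070e-02 6.440e-02 1.570e-02 4.260e+02]]
t 20.4 p [619.74  90.64 120.1 ] F [-1.04  2.83  5.45] M [0.366 0.076 0.034] w 0.0231 xax [ 9.868e-01 -1.617e-01  8.000e-04] yax [-1.617e-01 -9.868e-01 -3.000e-04]
```

View pics/w10.png

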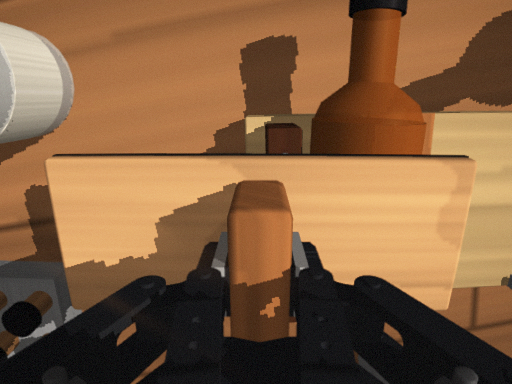

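```bash
python3 -m pendant '{"delta_pos":[[-0.06,-0.1,0.01],[-0.13,-0.2,0.025],[-0.2,-0.3,0.04],[-0.27,-0.4,0.05]],"delta_rot":[[0,0,-0.008],[0,0,-0.016],[0,0,-0.024],[0,0,-0.032]],"jaw":[2,2,2,2]}' >/dev/null; python3 st.py
python3 - <<'E'
from yaw import *
T=T_tool();p,d=read_camera("wrist");cv2.imwrite("pics/w11.png",p);np.savez("w11.npz",p=p,d=d,T=T)
print(axis(np.load("w11.npz"))[::4].round(4))
E
python3 st.py
```

```text
t 20.7333 p [617.99  94.05 119.28] F [ 2.23 -0.66  3.21] M [-0.583 -0.768  0.128] w 0.0233 xax [ 0.9915 -0.1299  0.001 ] yax [-1.299e-01 -9.915e-01  6.000e-04]
rel yaw to deck (rad, + = ccw) -0.0392 deck y at x=0: 0.0388 n 21
[[5.790e-02 3.610e-02 6.250e-02 3.370e-02 6.560e+02]
 [7.390e-02 3.620e-02 6.310e-02 3.210e-02 1.257e+03]
 [8.990e-02 3.630e-02 6.290e-02 1.990e-02 7.250e+02]
 [1.059e-01 3.440e-02 6.240e-02 1.350e-02 5.250e+02]
 [1.219e-01 3.390e-02 6.260e-02 1.330e-02 5.550e+02]
 [1.379e-01 3.350e-02 6.260e-02 1.580e-02 3.150e+02]]
t 20.7833 p [617.89  94.14 119.28] F [2.76 0.7  3.02] M [-0.34  -0.766  0.169] w 0.0234 xax [ 9.916e-01 -1.296e-01  8.000e-04] yax [-1.296e-01 -9.916e-01  5.000e-04]
```

```bash
python3 -m pendant '{"delta_pos":[[0,-0.1,0.01],[0,-0.2,0.02],[0,-0.3,0.02],[0,-0.4,0.02]],"delta_rot":[[0,0,0],[0,0,0],[0,0,0],[0,0,0]],"jaw":[2,2,2,2]}' >/dev/null; python3 st.py
python3 - <<'E'
from yaw import *
T=T_tool();p,d=read_camera("wrist");cv2.imwrite("pics/w12.png",p);np.savez("w12.npz",p=p,d=d,T=T)
print(axis(np.load("w12.npz"))[::4].round(4))
# deck yaw from w1: far (x+) edge of deck
f=np.load("w1.npz");P=cloud("wrist",f["d"],f["T"]).reshape(-1,3)
for nm,PP in(("w1",P),("top",cloud("top",np.load("top0.npz")["d"]).reshape(-1,3))):
    k=(PP[:,2]>.02)&(PP[:,2]<.036)&(PP[:,0]>.55)&(PP[:,0]<.72)&(PP[:,1]>-.14)&(PP[:,1]<.09);Q=PP[k]
    E_=[]
    for y in np.arange(-.06 if nm=="w1" else -.05,.05,.004):
        m=np.abs(Q[:,1]-y)<.002
        if m.sum()>5:E_.append([y,np.percentile(Q[m,0],99.5)])
    E_=np.array(E_);p_=np.polyfit(E_[:,0],E_[:,1],1);print(nm,"deck yaw",-np.arctan(p_[0]),np.std(E_[:,1]-np.polyval(p_,E_[:,0])))
# stop top face edge from w1
k=(P[:,2]>.066)&(P[:,2]<.076)&(P[:,1]>.02)&(P[:,1]<.12)&(P[:,0]>.5)&(P[:,0]<.69);Q=P[k];E_=[]
for x in np.arange(.545,.665,.005):
    m=np.abs(Q[:,0]-x)<.0025
    if m.sum()>10:E_.append([x,np.percentile(Q[m,1],1),np.percentile(Q[m,1],99)])
E_=np.array(E_)
for j in(1,2):
    p_=np.polyfit(E_[:,0],E_[:,j],1);print("stop yaw",np.arctan(p_[0]), np.polyval(p_,.6))
E
python3 st.py
```

```text
t 21.1167 p [617.57  97.47 119.13] F [ 0.61 -2.42  5.45] M [-1.35  -0.187  0.081] w 0.0234 xax [ 0.9913 -0.1319 -0.0013] yax [-0.1319 -0.9913  0.0014]
rel yaw to deck (rad, + = ccw) -0.0244 deck y at x=0: 0.0394 n 20
[[5.720e-02 3.770e-02 6.230e-02 3.390e-02 6.790e+02]
 [7.320e-02 3.770e-02 6.260e-02 3.270e-02 1.192e+03]
 [8.920e-02 3.790e-02 6.310e-02 2.060e-02 7.530e+02]
 [1.052e-01 3.670e-02 6.210e-02 1.360e-02 5.250e+02]
 [1.212e-01 3.640e-02 6.250e-02 1.330e-02 5.560e+02]]
w1 deck yaw -0.1312017000931345 0.00011391991235834735
top deck yaw -0.12599928617823988 0.0020987460311721862
stop yaw -0.13190084759664006 0.06540185172848587
stop yaw -0.05353608671964488 0.0847585171135733
t 21.1667 p [617.54  97.69 119.08] F [ 0.74 -2.72  5.93] M [-1.34  -0.262  0.112] w 0.0233 xax [ 0.9913 -0.1318 -0.0014] yax [-0.1318 -0.9913  0.0013]
```

View pics/w12.png

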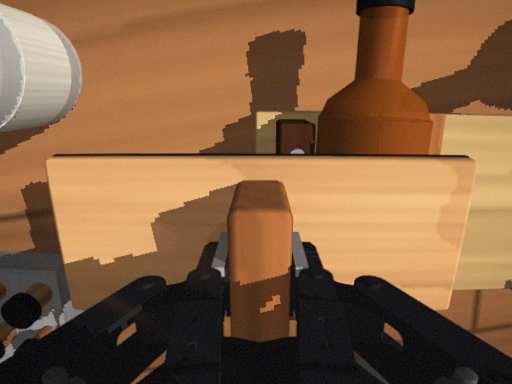

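```bash
python3 -m pendant '{"delta_pos":[[0,-0.1,0],[0,-0.2,0],[0,-0.3,0],[0,-0.4,0],[0,-0.4,0]],"delta_rot":[[0,0,0],[0,0,0],[0,0,0],[0,0,0],[0,0,0]],"jaw":[2,2,2,2,2]}' >/dev/null; python3 st.py
python3 - <<'E'
from yaw import *
T=T_tool();p,d=read_camera("wrist");cv2.imwrite("pics/w13.png",p);np.savez("w13.npz",p=p,d=d,T=T)
print(axis(np.load("w13.npz"))[::4].round(4))
E
python3 st.py
```

```text
t 21.5833 p [617.87 101.8  119.09] F [ 0.73 -2.1   5.13] M [-1.173 -0.112 -0.029] w 0.0231 xax [ 0.9913 -0.1319 -0.0017] yax [-0.1319 -0.9913  0.0011]
rel yaw to deck (rad, + = ccw) -0.0009 deck y at x=0: 0.0399 n 20
[[5.740e-02 3.980e-02 6.230e-02 3.390e-02 7.090e+02]
 [7.340e-02 3.980e-02 6.230e-02 3.300e-02 1.135e+03]
 [8.940e-02 4.000e-02 6.300e-02 2.070e-02 7.570e+02]
 [1.054e-01 3.980e-02 6.200e-02 1.360e-02 5.360e+02]
 [1.214e-01 3.990e-02 6.250e-02 1.320e-02 5.590e+02]]
t 21.6333 p [617.87 101.8  119.09] F [-0.5  -2.54  5.4 ] M [-1.109 -0.013  0.024] w 0.0236 xax [ 0.9913 -0.132  -0.0016] yax [-0.132  -0.9913  0.001 ]
```

The bottle is aligned and pressed against the stop (relative yaw about 0, axis at the running-level height). I lift off vertically.

```bash
python3 -m pendant '{"delta_pos":[[0,0,-0.15],[0,0,-0.5],[0,0,-1.5],[0,0,-3],[0,0,-5],[0,0,-5]],"delta_rot":[[0,0,0],[0,0,0],[0,0,0],[0,0,0],[0,0,0],[0,0,0]],"jaw":[2,2,2,2,2,2]}' >/dev/null; python3 st.py
python3 - <<'E'
from yaw import *
from board import board
T=T_tool();p,d=read_camera("wrist");cv2.imwrite("pics/w14.png",p);np.savez("w14.npz",p=p,d=d,T=T)
board(d,T);print(axis(np.load("w14.npz"))[::4].round(4))
# mat from w2 and wrist3
f=np.load("w2.npz");P=cloud("wrist",f["d"],f["T"]).reshape(-1,3)
k=(P[:,2]>.0022)&(P[:,2]<.0075)&(np.abs(P[:,0]-.52)<.15)&(P[:,1]>-.42)&(P[:,1]<-.23);print(cv2.minAreaRect((P[k][:,:2]*1000).astype(np.float32)), [np.percentile(P[k][:,i],[.5,99.5]) for i in(0,1)])
E
```

```text
t 22.1333 p [620.48 102.99 173.04] F [ 0.16  0.6  -0.52] M [ 0.093 -0.2   -0.032] w 0.0234 xax [ 0.9914 -0.1309  0.0062] yax [-0.1309 -0.9914 -0.003 ]
n 43949 slope tool x,y [ 0.0037 -0.001   0.0092] x range [-0.0425  0.0438] y range [-0.1082  0.109 ]
rel yaw to deck (rad, + = ccw) 0.0003 deck y at x=0: 0.0397 n 24
[[5.220e-02 3.980e-02 6.270e-02 3.340e-02 4.660e+02]
 [6.820e-02 3.970e-02 6.270e-02 3.350e-02 6.700e+02]
 [8.420e-02 3.970e-02 6.260e-02 2.710e-02 6.140e+02]
 [1.002e-01 3.980e-02 6.220e-02 1.350e-02 2.960e+02]
 [1.162e-01 3.960e-02 6.230e-02 1.340e-02 3.220e+02]
 [1.322e-01 3.960e-02 6.190e-02 1.460e-02 4.190e+02]]
((524.28662109375, -323.7703857421875), (271.4414367675781, 170.1983184814453), 1.3966636657714844) [array([0.39385182, 0.64226635]), array([-0.39430048, -0.26200623])]
```

View pics/w14.png

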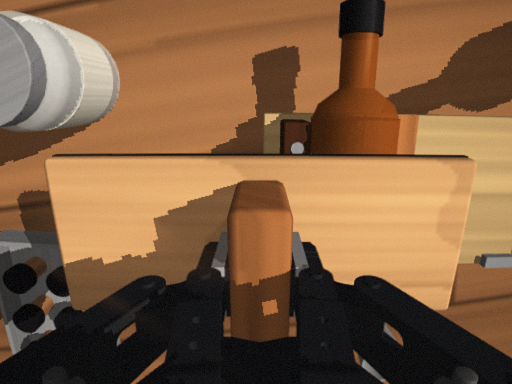

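```bash
python3 -m pendant '{"delta_pos":[[-0.1,1,0],[-0.3,3,0],[-0.6,6,0],[-1,9,0],[-1.3,12,0],[-1.6,15,0],[-1.9,18,0],[-2.2,21,0],[-2.5,24,0],[-2.8,27,0],[-3.1,30,0],[-3.4,33,0],[-3.7,36,0],[-4,38.5,0],[-4.2,40.5,0],[-4.4,42,0],[-4.5,43,0],[-4.6,43.78,0],[-4.6,43.78,0],[-4.6,43.78,0]],"delta_rot":[[0,0,0.02],[0,0,0.07],[0,0,0.15],[0,0,0.25],[0,0,0.35],[0,0,0.45],[0,0,0.55],[0,0,0.65],[0,0,0.75],[0,0,0.85],[0,0,0.95],[0,0,1.05],[0,0,1.14],[0,0,1.22],[0,0,1.29],[0,0,1.35],[0,0,1.4],[0,0,1.425],[0,0,1.436],[0,0,1.436]],"jaw":[2,2,2,2,2,2,2,2,2,2,2,2,2,2,2,2,2,2,2,2]}' >/dev/null; python3 -m pendant '{"delta_pos":[[0,0,3],[0,0,6],[0,0,8],[0,0,8],[0,0,8]],"delta_rot":[[0,0,0],[0,0,0],[0,0,0],[0,0,0],[0,0,0]],"jaw":[2,2,2,2,2]}'; python3 st.py
python3 - <<'E'
from board import *
T=T_tool();p,d=read_camera("wrist");cv2.imwrite("pics/w15.png",p);np.savez("w15.npz",p=p,d=d,T=T)
board(d,T)
E
```

```text
time_s: 24.27
tool_pos: [0.5151, -0.325, 0.0882]
tcp_rot: [0.709, -0.705, -0.001, 0.001]
force: [0.8, -0.5, -1.6]
width: 0.0233
t 24.2667 p [ 515.1  -325.03   88.23] F [ 0.84 -0.54 -1.55] M [-0.06  -0.06  -0.026] w 0.0233 xax [ 4.7e-03 -1.0e+00 -6.0e-04] yax [-1.     -0.0047  0.0028]
n 43959 slope tool x,y [ 0.0034 -0.0014  0.0092] x range [-0.0422  0.0441] y range [-0.1082  0.1088]
```

View pics/w15.png

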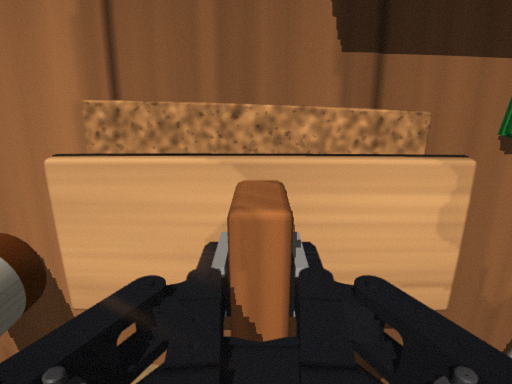

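```bash
python3 -m pendant '{"delta_pos":[[0,-0.1,2],[0,-0.25,4],[0,-0.25,5.2],[0,-0.25,5.7],[0,-0.25,5.9],[0,-0.25,5.9],[0,-0.25,5.9]],"delta_rot":[[0,0,0],[0,0,0],[0,0,0],[0,0,0],[0,0,0],[0,0,0],[0,0,0]],"jaw":[2,2,2,2,2,2,2]}'>/dev/null; python3 st.py; python3 -m pendant '{"delta_pos":[[0,0,0.06],[0,0,0.12],[0,0,0.12]],"delta_rot":[[0,0,0],[0,0,0],[0,0,0]],"jaw":[2,2,2]}'>/dev/null; python3 st.py
```

```text
t 24.9 p [ 518.86 -326.19   31.33] F [-0.02 -0.03 -2.58] M [-0.017  0.034 -0.047] w 0.0233 xax [ 0.0034 -1.      0.001 ] yax [-1.     -0.0034 -0.0021]
t 25.15 p [ 518.14 -325.9    29.35] F [ 0.76  0.38 -1.29] M [0.084 0.015 0.014] w 0.0233 xax [ 3.e-03 -1.e+00  3.e-04] yax [-1.e+00 -3.e-03 -8.e-04]
```

```bash
python3 -m pendant '{"delta_pos":[[0,0,0.08],[0,0,0.16],[0,0,0.16]],"delta_rot":[[0,0,0],[0,0,0],[0,0,0]],"jaw":[2,2,2]}'>/dev/null; python3 st.py; python3 -m pendant '{"delta_pos":[[0,0,0.05],[0,0,0.08],[0,0,0.08]],"delta_rot":[[0,0,0],[0,0,0],[0,0,0]],"jaw":[2,2,2]}'>/dev/null; python3 st.py
```

```text
t 25.4 p [ 517.82 -325.76   27.08] F [-0.28  0.13 -2.03] M [0.033 0.003 0.032] w 0.0232 xax [ 2.9e-03 -1.0e+00 -1.0e-04] yax [-1.0e+00 -2.9e-03  3.0e-04]
t 25.65 p [ 517.99 -325.86   26.7 ] F [-1.36  2.16  0.05] M [ 0.128  0.179 -0.023] w 0.0235 xax [ 3.1e-03 -1.0e+00  1.0e-04] yax [-1.0e+00 -3.1e-03 -2.0e-04]
```

```bash
python3 -m pendant '{"delta_pos":[[0,0,0.02],[0,0,0.02],[0,0,0.02],[0,0,0.02],[0,0,0.02],[0,0,0.02],[0,0,0.02],[0,0,0.02]],"delta_rot":[[0,0,0],[0,0,0],[0,0,0],[0,0,0],[0,0,0],[0,0,0],[0,0,0],[0,0,0]],"jaw":[2.6,3,4,5,6,6,6,6]}'>/dev/null; python3 st.py; python3 -m pendant '{"delta_pos":[[0,0,-1],[0,0,-3],[0,0,-6],[0,0,-10],[0,0,-14],[0,0,-18],[0,0,-21],[0,0,-21],[0,0,-21]],"delta_rot":[[0,0,0],[0,0,0],[0,0,0],[0,0,0],[0,0,0],[0,0,0],[0,0,0],[0,0,0],[0,0,0]],"jaw":[6,6,6,6,6,6,6,6,6]}'
python3 - <<'E'
from h import *
T=T_tool();
for n in("wrist","scene","top"):
    p,d=read_camera(n);cv2.imwrite(f"pics/{n}16.png",p);np.savez(f"{n}16.npz",p=p,d=d,T=T)
    if n=="wrist":
        P=cloud(n,d,T).reshape(-1,3);q=P[(np.abs(P[:,0]-.52)<.14)&(np.abs(P[:,1]+.33)<.1)]
        for lo,hi in((.058,.075),(.013,.028)):
            k=q[(q[:,2]>lo)&(q[:,2]<hi)]; c,s,a=cv2.minAreaRect((k[:,:2]*1000).astype(np.float32)); print(len(k),c,s,a,k.mean(0),np.linalg.lstsq(np.c_[k[:,:2],np.ones(len(k))],k[:,2],rcond=None)[0])
E
```

```text
t 26.3167 p [ 517.95 -325.78   26.24] F [-0.47  0.61 -0.03] M [-0.005 -0.066 -0.066] w 0.0599 xax [ 0.003 -1.    -0.   ] yax [-1.    -0.003  0.   ]
time_s: 27.07
tool_pos: [0.5187, -0.3261, 0.2397]
tcp_rot: [0.708, -0.706, 0.003, -0.001]
force: [0.4, 0.0, -0.8]
width: 0.0601
1529 (517.5593872070312, -325.3897705078125) (69.02933502197266, 23.684024810791016) 89.7719497680664 [ 0.51777692 -0.32665225  0.06505507] [-0.00731644  0.00771159  0.07136237]
12455 (517.5364379882812, -324.7901306152344) (221.4304962158203, 90.64007568359375) 0.2958005964756012 [ 0.51720952 -0.32773845  0.01748841] [-0.00043675  0.00347171  0.01885211]
```

View pics/scene16.png

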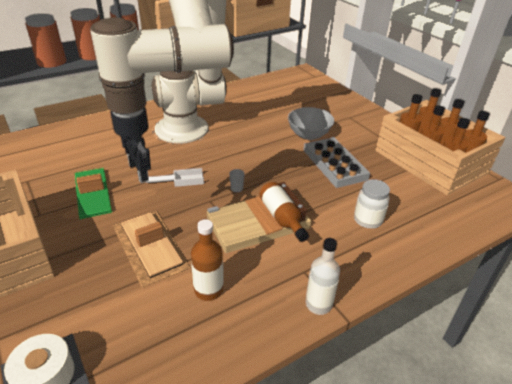

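View pics/wrist16.png

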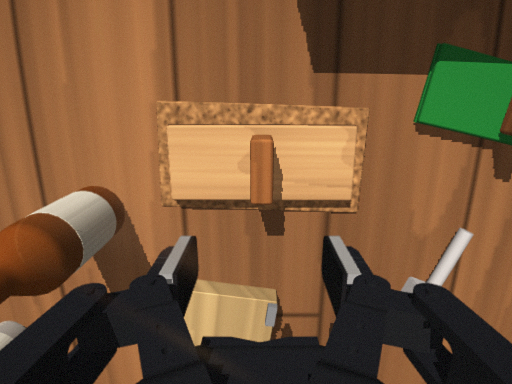

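View pics/top16.png

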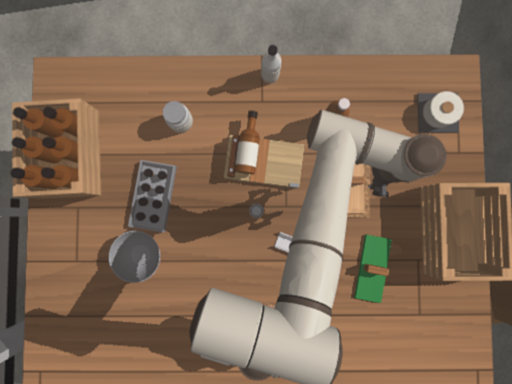

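Run:
```python
from yaw import O,A,N
from h import *
for n in("top0","top16"):
    P=cloud("top",np.load(n+".npz")["d"]).reshape(-1,3);r=P[:,:2]-O;u=r@A;v=r@N
    k=(P[:,2]>.078)&(P[:,2]<.11)&(np.abs(u)<.14)&(v>-.14)&(v<.085); print(n,"u",np.percentile(u[k],[.5,99.5]).round(4),"v med",np.median(v[k]).round(4),"ztop",np.percentile(P[k][:,2],98).round(4))
b=cv2.imread
for q in("full_bottle","jar","jigger","bowl"):
    print(q,[(np.round(t["extent"]).tolist(),round(t["confidence"],2)) for t in trace("top",q)[:1]])
```

```text
top0 u [-0.0579  0.1297] v med -0.095 ztop 0.1005
top16 u [-0.0517  0.1353] v med 0.0396 ztop 0.1005
full_bottle [([328.0, 100.0, 348.0, 118.0], 0.56)]
jar [([162.0, 102.0, 191.0, 131.0], 0.94)]
jigger [([248.0, 202.0, 263.0, 218.0], 0.58)]
bowl [([111.0, 233.0, 160.0, 282.0], 0.69)]
```

```bash
python3 -c "
from bench import *
print(hand_in()); print(observe()['time_s'])"
```

```text
the job is handed in; nothing more can be done
None
the job is handed in; nothing more can be done
```

I pressed the label and handed the job in at about 27 s. The bottle lies in its seat against the stop, and the board is back flat on its mat.

- **How I did it:** I gripped the board by its handle and turned it a quarter, so that its 220 mm length lay along the rolling direction. I laid the sole on the bottle and rolled it along the level, up the ramp and over the lip to the stop. After lifting straight off, I set the board back sole down and released it.
- **Pressure:** From where rolling began to the stop, my readings came to about 5 to 9 N on the glass after allowing for the board's weight. Readings were taken only between moves and vary by roughly half a newton to one newton.
- **Last checks on the bottle:** It was parallel to the stop, with its axis at deck y about 39.6 mm and at the height of the running level.
- **Last checks on the board:** It lay level and about 3 mm from the mat's centre, with the gripper clear of it.
- **Other things on the bench:** The jar, jigger and bowl show in the same places to within the network's noise. The arm partly hid the full bottle in the last top picture, but nothing indicated contact with it.

**What was less exact:** The bottle started 3° askew to the deck, so it crept about 6 mm sideways as it rolled. It only turned square at the stop. Its middle now lies about 11 mm from deck x = 0, having started about 5 mm off. I left it there, because correcting it would have meant touching the bottle again.

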